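Wedge a chainring off its spider

TASK

The bolts are out but the chainring is still sitting snugly on the four-armed spider of the clamped crank. Take the orange wedge, lay it flat on the white board on the side away from the crank arm and slide it straight in between the two spider arms there, until that side of the chainring just lifts off its seat by a few millimetres while the far side stays seated. Finish still gripping the wedge in place under the ring, so that I can take the ring off; do not touch the chainring with the gripper, do not ram the spider, and leave everything else on the table alone.

Things in the scene. Friction and masses are not known exactly. Their poses are not given: they have to be found in the camera images.
- board: White board, 510 x 220 x 18 mm, fixed on the table. Origin on its top face (18 mm above the table) under the crank's hub axis; x along the board, away from the robot, z up. Top from x = -225 to 285 mm, y = -110 to 110 mm. A fixed toggle clamp (red handle, to 130 mm high, x = 165 to 285 mm) holds the crank's end.
- crank: Fixed crank, outer face down. Origin at the foot of the hub axis, on the board; axes as the board's. Crank arm along +x, 175 x 26 x 13.5 mm. Hub 43 mm wide, 30 high. Spider arms at 45, 135, 225, 315 degrees, 18 mm wide, 4 to 26 mm above the board to 46 mm from the axis, then seats 16 mm high to 64 mm. On the -x side a 28 mm wide wedge fits between arms until its nose is 26 mm from the axis.
- hub (a point): Point on the crank's hub axis at the height of the seats, 16 mm above the board; the chainring is centred on it.
- chainring: Loose dark steel ring, white guard, 188 mm wide, 124 mm bore, 5 mm thick, about 0.4 kg. Four lugs rest on the spider's seats against the steps (1.5 mm play). Origin in the centre of its underside, z up. Seated it is level, underside 16 mm above the board, rim overhanging the seats by 30 mm. Raised at -x it tips about the far seats, 138 mm from that rim: 0.025 rad is a 3.5 mm lift.
- chainring_center (a point): Centre of the chainring's underside.
- wedge: Orange nylon wedge, 120 x 28 mm, about 85 g, flat on the table on either side of the board. Origin in the centre of its underside; x to the thin nose, z up. Nose (x = 60 mm) 6 mm high, even ramp up to 36 mm (x = -40 mm), then level to the back (x = -60 mm). Flat on the board it meets the seated ring 33 mm behind its nose; each further 10 mm lifts the rim 3 mm.
- wedge_nose (a point): Middle of the nose's lower edge (wedge x = +60 mm, on the underside).
- wedge_grip (a point): Point midway between the wedge's parallel sides in the thick back part, 14 mm from the back end and 20 mm above the underside: a good place to grip it, across its 28 mm width.
- pliers: Pointed pliers with one red and one black handle, 165 mm long, lying flat on the other side of the board than the wedge; bystander. Origin under the middle.
- screwdriver: Screwdriver with a teal handle, 210 mm; bystander. Origin under it.
- hammer: Hammer with a wooden handle, 270 mm; bystander. Origin under it.
- glass_a: Red drinking glass, 68 mm across, 78 mm high, standing; bystander. Origin in the centre of its foot.
- glass_b: A second red drinking glass like it; bystander.
- small_ring: Small aluminium chainring, 115 mm across, lying flat; bystander. Origin in the centre of its underside.
- bolt_dish: Low steel dish with the chainring bolts, 88 mm across, 18 mm high; bystander. Origin in the centre of its underside.
Not all that is in view belongs to the job. Several things have the shape of the wedge; the one meant has the colours described above.

How it is judged:
By the outcome, as a careful person would: the job done as asked, in the order asked, and still so for the second after the job is handed in, while the arm keeps its last pose, push and grip.
It also fails if it takes over 38 s, if anything falls off the work surface, if the arm or the gripper's body presses on something with over 40 N, if the wrist force passes 120 N, or if a joint passes its speed limit or range.

ROBOT

A 6-joint arm with a two-finger parallel gripper is mounted at the origin on the work surface. World frame = base frame: x ahead of the robot, y to its left, z up, the work surface at z = 0. Lengths are in mm, angles in rad, forces in N, time in s.
With the tool pointing down it reaches from about 300 to 775 mm from the base axis. Payload 14.6 kg.
Tool frame: the origin (TCP) lies at the very end of the fingers, on their centre line; the grasp point (between the pads) lies 19 mm behind it; z points along the fingers, y is the line along which they close (so a half turn about z gives the same grasp; the last joint's range is limited). The gripper opens to 94 mm and grips with 3 to 60 N. Pads are 16 mm wide; open, the fingers measure 119 mm over their backs; the gripper's body (75 mm by 177 mm) begins 78 mm behind the grasp point.
Start: joints at [-1.204, 0.3, 1.521, -0, 1.321, -0.067], TCP at [231.169, -499.049, 205.446] pointing down, gripper open.
Joint ranges: [-3.03, 3.03], [-0.79, 2.21], [0.23, 2.52], [-1.04, 4.18], [0, 3.07], [-2.55, 2.55]. Speed limits (rad/s): [2.22, 2.22, 2.57, 3.14, 3.14, 3.14].

INTERFACE

Orientations are given as [roll, pitch, yaw] about the fixed x, y, z axes, in that order (R = Rz(yaw) Ry(pitch) Rx(roll)).
In Python, from cell import manip gives the robot as it stands.
- The arm moves only by the tool servo_tool, never from a script. Its argument "motion" is a list that holds one entry, the list of rows, each a list of 7 numbers: the shift along the world's x, y, z as a fraction of full scale, then the turn, a rotation vector about the world's x, y, z as a fraction of full scale, then the closure, from 0 (fully open) to 1 (shut). In form: [[[x, y, z, rx, ry, rz, gripper], ...]]. A call has 1 to 10 rows; each row is the pose to reach, as a shift and turn from the pose commanded when the call began, turning the shorter way round; what a row does not reach only later rows make up. Full scale, the value 1, is 0.5 m for a shift and pi rad for a turn. A row lasts 1/10 s, in which the tool goes at most 50 mm and 8.59 degrees, less where a joint would pass 70% of its speed; a pose out of reach is approached as far as the arm can. A call with a number of a shift or a turn outside -1 to 1 is refused whole. A call with a gripper value outside its range is refused whole. The fingers move at their own pace and stop on an object; "newtons" is the grip in N (left out, the last holds). Time passes only in rows, so rows that repeat a pose let the fingers close. It gives the time, the measured TCP pose, the force, the opening and the grip force at its end, in the units of the state.
- manip.read_state(): the state, without advancing time (a new reading comes with each control period).
- manip.camera(name): name is "side" or "top" or "wrist"; returns a dict with "frame" (400x640x3 uint8, red, green, blue), "range_z" (400x640 float32, mm along the optical axis (not along the pixel's ray), 0 where there is no reading), "vfov" (degrees; the focal length in pixels is half the picture's height over the tangent of half this angle, whatever the lens; pixels are square), "cx", "cy" (the principal point, pixels), "cam_to_world" (4x4, takes a point from camera to world coordinates). Camera axes: x right, y down, z forward; pixel columns grow to the right and rows downward; lengths in mm; the calibration is good to about 2 mm. A picture is of the moment at which its call begins.
- manip.sign_off(): hands the job in; it is judged then, once.
The state is a dict: "clock": time; "joints": joint angles; "qd": joint speeds; "effort": joint torques, N m; "eef_pos": TCP position; "eef_rot": TCP orientation; "wrist_force": force on the tool from outside, world axes, zero at the start; "moment": the same for the moment, N m; "finger_gap": finger opening in mm; "finger_force": force on a finger pad.
Only numpy, scipy, OpenCV 4.12 (cv2) and the standard library are available. Lean on these libraries where they do the work, as an engineer would, in place of code of your own. Each camera call takes 0.05 s, during which the arm holds its last target. There are 200 camera calls.

## Working session

There is one attempt and no reset: what is moved stays moved. The work goes in short steps, Python scripts to look and compute and a tool call to move; the robot and the scene stay as the last step left them, time stands still between calls to the robot, and variables do not carry over. Pictures are saved under pics/ and viewed, at most 10 in all, crops included, and the job is handed in when it is done.

Besides the shell and the picture viewer there is one more tool, called after "Call:" as name(argument=value, ...) on one line, values as JSON. servo_tool: Moves the arm, as the interface text tells. Its arguments: {"type":"object","properties":{"motion":{"type":"array"},"newtons":{"type":"number"}},"required":["motion"]}

```bash
mkdir -p pics
cat > h.py <<'E'
import numpy as np, cv2
from cell import manip
def cam(n):
    c=manip.camera(n); c['f']=200/np.tan(np.radians(c['vfov'])/2); return c
def pts(c):
    v,u=np.mgrid[0:400,0:640]; z=c['range_z']
    p=np.stack([(u-c['cx'])*z/c['f'],(v-c['cy'])*z/c['f'],z,np.ones_like(z)],-1)
    return (p@np.array(c['cam_to_world']).T)[...,:3]
def ray(c,u,v,h):
    T=np.array(c['cam_to_world']); d=T[:3,:3]@[(u-c['cx'])/c['f'],(v-c['cy'])/c['f'],1]; o=T[:3,3]
    return o+d*(h-o[2])/d[2]
def save(c,n): cv2.imwrite('pics/'+n,c['frame'][...,::-1])
E
python3 - <<'E'
from h import *
a=cam('top'); b=cam('side')
cv2.imwrite('pics/a.png',a['frame'][...,::-1]);cv2.imwrite('pics/b.png',b['frame'][...,::-1])
for c in(a,b):print(np.round(c['cam_to_world'],2).tolist(),c['f'])
hsv=cv2.cvtColor(a['frame'],cv2.COLOR_RGB2HSV); P=pts(a)
m=((hsv[...,0]>4)&(hsv[...,0]<22)&(hsv[...,1]>140)&(hsv[...,2]>90)).astype(np.uint8)
n,l,s,ce=cv2.connectedComponentsWithStats(m)
for i in range(1,n):
  if s[i,4]>60: print(s[i],ce[i],np.median(P[l==i],0).round(),np.median(hsv[l==i],0))
print(manip.read_state())
E
```

```text
[[-0.01, -0.99, 0.17, 244.78], [-1.0, 0.01, -0.0, -2.86], [0.0, -0.17, -0.99, 1585.6], [0.0, 0.0, 0.0, 1.0]] 481.40355453269905
[[0.95, -0.16, 0.28, 38.42], [-0.32, -0.48, 0.82, -1333.67], [0.0, -0.86, -0.5, 868.45], [0.0, 0.0, 0.0, 1.0]] 501.22479832070377
[     0      0    640    400 146604] [370.16541841 189.06274044] [ 562. -196.   -1.] [ 16. 164. 186.]
[ 31  40  20  58 464] [42.8987069  67.41163793] [1132. 1141. -251.] [ 15. 170. 101.]
[  0 106  44  32 559] [ 27.47763864 126.65831843] [ 872. 1160. -251.] [ 15. 170. 104.]
{'clock': 0.1, 'joints': array([-1.20360817e+00,  3.00411585e-01,  1.52150631e+00,  3.67795040e-06,
        1.32071776e+00, -6.66162427e-02]), 'qd': array([ 0.00049284, -0.0016585 , -0.00118896,  0.00052573, -0.00235097,
        0.00016651]), 'effort': array([ 1.57073580e-03, -5.32644439e+01, -3.53282869e+01,  7.10314955e-02,
        2.34601612e-02, -8.03505964e-05]), 'eef_pos': array([ 231.08459863, -498.83957452,  204.95061   ]), 'eef_rot': array([-3.14055220e+00, -7.29842664e-05,  4.33803454e-01]), 'wrist_force': array([-0.04867517, -0.14990712,  0.23637948]), 'moment': array([-0.0044082 ,  0.04364009, -0.04355573]), 'finger_force': 0.0, 'finger_gap': 93.91533389783028}
```

View pics/a.png

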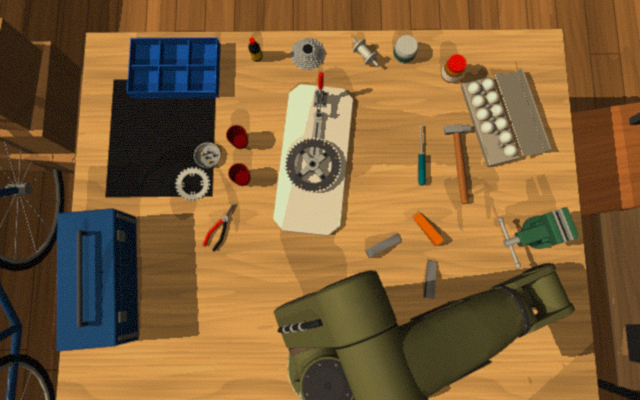

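View pics/b.png

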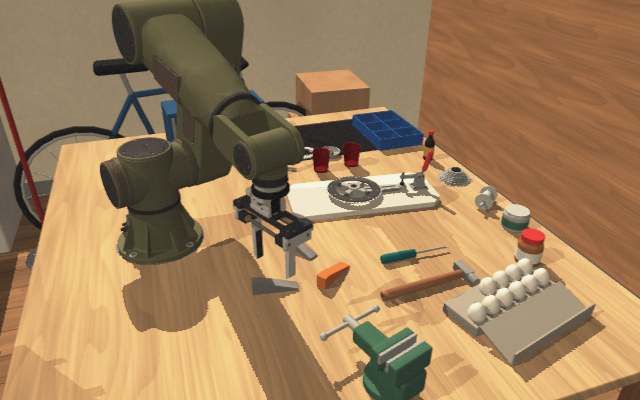

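The top view shows three wedge shapes: an orange one at (428,229) and grey ones at (383,245) and (431,278). The orange one matches the described colour. The ring is centred near (315,164), and the crank arm runs up the picture (+x). I'll measure these and confirm the wedge in a crop.

Run:
```python
from h import *
a=cam('top'); P=pts(a); f=a['frame']; hsv=cv2.cvtColor(f,cv2.COLOR_RGB2HSV)
w=np.zeros((400,640),bool); w[205:255,405:450]=1
m=w&(hsv[...,1]>195)&(hsv[...,0]<16)
print(m.sum(), np.median(hsv[m],0))
p=P[m]; p=p[p[:,2]>3]; c=p.mean(0); print(len(p),c)
r=cv2.minAreaRect(p[:,:2].astype(np.float32)); print('rect',r, np.round(cv2.boxPoints(r)).tolist())
d=np.linalg.svd(p[:,:2]-c[:2],full_matrices=0)[2][0]; t=(p[:,:2]-c[:2])@d
print('dir',d,'tz',[(int(x),round(float(np.median(p[abs(t-x)<6,2])),1)) for x in range(-55,60,10) if (abs(t-x)<6).any()])
# board
b=np.zeros((400,640),bool); b[80:240,268:360]=1
mb=b&(hsv[...,1]<70)&(hsv[...,2]>150)&(abs(P[...,2]-18)<6)
q=P[mb]; r=cv2.minAreaRect(q[:,:2].astype(np.float32)); print('board',r,np.median(q[:,2]))
# ring: points at height 18+16..24
mr=b&(P[...,2]>33)&(P[...,2]<46)
mr[:135]=0; k=P[mr][:,:2].astype(np.float32); print('ring',cv2.minEnclosingCircle(k),np.median(P[mr][:,2]),cv2.minAreaRect(k))
o=f[180:310,350:490,::-1]
ii=f[75:240,265:365,::-1]
cv2.imwrite('pics/c.png',np.hstack([cv2.resize(o,(420,390),interpolation=cv2.INTER_CUBIC),cv2.resize(ii,(236,390),interpolation=cv2.INTER_CUBIC)]))
```

```text
404 [ 13. 255. 218.]
373 [ 426.67292081 -332.2710352    30.78965527]
rect ((319.96942138671875, -195.77911376953125), (123.22518157958984, 395.3396911621094), 38.60569763183594) [[148.0, -80.0], [395.0, -389.0], [491.0, -312.0], [245.0, -3.0]]
dir [-0.68550723 -0.72806582] tz [(-55, 8.9), (-45, 12.7), (-35, 14.3), (-25, 17.2), (-15, 19.5), (-5, 22.1), (5, 25.7), (15, 27.9), (25, 30.9), (35, 34.5), (45, 34.4), (55, 34.9)]
board ((680.29296875, 81.86530303955078), (506.900146484375, 217.0788116455078), 5.801425457000732) 17.94810899794038
ring ((650.1857299804688, 39.533016204833984), 98.6130599975586) 39.016782646601314 ((645.40966796875, 41.22950744628906), (184.2806396484375, 186.32208251953125), 45.31521224975586)
```

View pics/c.png

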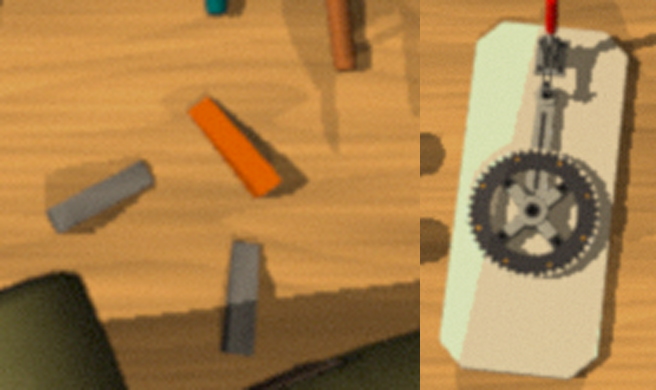

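The crop confirms the orange wedge, with its thin nose toward the upper left (the far end). The board rectangle doesn't agree with the picture, so I'll check it robustly.

Run:
```python
from h import *
a=cam('top'); P=pts(a); f=a['frame']; hsv=cv2.cvtColor(f,cv2.COLOR_RGB2HSV); print(a['cx'],a['cy'])
def rep(n,m,z0,z1):
    m=m&(P[...,2]>z0)&(P[...,2]<z1)
    k,l,s,ce=cv2.connectedComponentsWithStats(m.astype(np.uint8)); i=1+np.argmax(s[1:,4]); p=P[l==i]
    h=cv2.convexHull(p[:,:2].astype(np.float32))[:,0]
    best=min((( np.ptp(h@[np.cos(t),np.sin(t)])*np.ptp(h@[-np.sin(t),np.cos(t)])),t) for t in np.radians(np.arange(-45,135,.5)))[1]
    R=np.array([[np.cos(best),np.sin(best)],[-np.sin(best),np.cos(best)]]); q=h@R.T
    print(n,s[i],'yaw',np.degrees(best),'ext',np.ptp(q,axis=0),'centre',R.T@((q.max(0)+q.min(0))/2),'circ',cv2.minEnclosingCircle(h),np.median(p[:,2]))
W=np.zeros((400,640),bool); W[205:255,405:450]=1
rep('wedge',W&(hsv[...,1]>195)&(hsv[...,0]<16),3,60)
B=np.zeros((400,640),bool); B[80:240,268:360]=1
rep('board',B,12,25)
rep('boardall',B,12,150)
C=B.copy(); C[:130]=0
rep('ring',C&(hsv[...,2]<255),30,46)
u,v=np.mgrid[0:1,0:1]
for e in [(275,222),(290,85),(315,164),(343,233)]: print(e,ray(a,*e,18))
```

```text
328.4360240376999 204.56405236409273
wedge [413 213  31  33 366] yaw 35.5 ext [123.38180158  36.85480361] centre [ 431.10605981 -337.05450664] circ ((430.6000671386719, -337.97698974609375), 62.67327117919922) 23.004586614217146
board [ 273   84   80  151 6092] yaw -6.5 ext [512.72248566 220.63361917] centre [675.98944505  38.93784445] circ ((676.4417114257812, 40.81167984008789), 265.34478759765625) 18.108617202546384
boardall [ 273   80   80  155 9081] yaw -6.5 ext [512.72248566 220.63361917] centre [675.98944505  38.93784445] circ ((676.4417114257812, 40.81167984008789), 265.34478759765625) 19.747273178863225
ring [ 285  130   56   63 1721] yaw 37.5 ext [186.53225852 186.83081994] centre [645.96112369  41.75119107] circ ((659.5333862304688, 36.86360549926758), 108.24739837646484) 38.43505180057468
(275, 222) [457.04224218 166.26169324  18.        ]
(290, 85) [933.12511752 118.31395936  18.        ]
(315, 164) [651.69457597  33.78615177  18.        ]
(343, 233) [418.43251717 -56.37416862  18.        ]
```

The board yaw is about -6.5° and the hub is near (646, 42). The wedge is centred near (429,-334) with its nose toward +x+y, yaw about 0.8. I'll go above its grip point for a close look.

Call:
servo_tool(motion=[[[0.08,0.066,-0.03,0.04,0,0,0.2],[0.16,0.13,-0.05,0,0,0.08,0.4],[0.24,0.2,-0.08,0,0,0.12,0.4],[0.33,0.266,-0.11,0,0,0.12,0.4],[0.33,0.266,-0.11,0,0,0.12,0.4],[0.33,0.266,-0.11,0,0,0.12,0.4],[0.33,0.266,-0.11,0,0,0.12,0.4]]], newtons=30)

```text
clock: 0.9
eef_pos: [396.0, -366.2, 150.5]
eef_rot: [-3.141, 0.0, 0.811]
wrist_force: [0.4, -0.3, 0.5]
finger_gap: 56.5
finger_force: 0.0
```

```bash
cat > w.py <<'E'
from h import *
import sys
a=cam('wrist'); P=pts(a); f=a['frame']; hsv=cv2.cvtColor(f,cv2.COLOR_RGB2HSV)
save(a,sys.argv[1])
m=(hsv[...,1]>200)&(hsv[...,0]<16)&(P[...,2]>3)&(P[...,2]<45)
k,l,s,ce=cv2.connectedComponentsWithStats(m.astype(np.uint8)); i=1+np.argmax(s[1:,4]); p=P[l==i]; print(s[i])
top=p[p[:,2]>33]; print('flat top mean',top.mean(0),len(top))
d=np.linalg.svd(p[:,:2]-p[:,:2].mean(0),full_matrices=0)[2][0]; d*=np.sign(d[0]); n=np.array([-d[1],d[0]])
for nm,q in(('top',top),('all',p)): print(nm,'yaw',np.arctan2(d[1],d[0]),'along',np.percentile(q[:,:2]@d,[.5,99.5]),'across',np.percentile(q[:,:2]@n,[1,99]))
print('z vs along',[(x,round(float(np.median(p[abs(p[:,:2]@d-(p[:,:2]@d).min()-x)<3,2])),1)) for x in range(5,120,15)])
al=(top[:,:2]@d).min(); g=d*(al+14)+n*np.mean(np.percentile(top[:,:2]@n,[1,99])); print('grip',g)
s=manip.read_state(); print(s['clock'],s['eef_pos'],s['eef_rot'],s['finger_gap'],s['wrist_force'])
E
python3 w.py d.png
```

```text
[ 447    0  193  186 5746]
flat top mean [nan nan nan] 0w.py:7: RuntimeWarning: Mean of empty slice.
  top=p[p[:,2]>33]; print('flat top mean',top.mean(0),len(top))
  ret = um.true_divide(
Traceback (most recent call last):
  File "w.py", line 9, in <module>
    for nm,q in(('top',top),('all',p)): print(nm,'yaw',np.arctan2(d[1],d[0]),'along',np.percentile(q[:,:2]@d,[.5,99.5]),'across',np.percentile(q[:,:2]@n,[1,99]))
                                                                                     ~~~~~~~~~~~~~^^^^^^^^^^^^^^^^^^^^^
IndexError: index -1 is out of bounds for axis 0 with size 0
```

View pics/d.png

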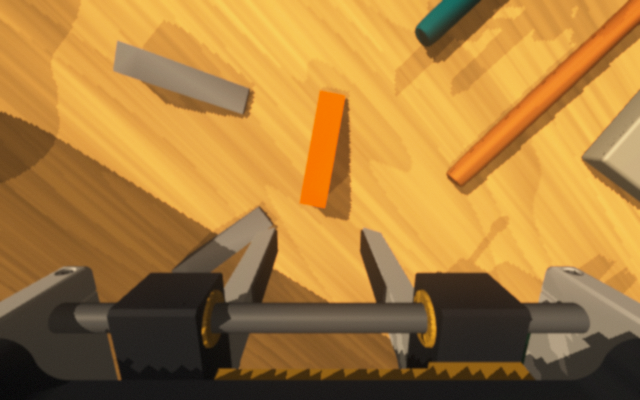

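The wrist view shows the orange wedge at (323,150), back end lower at (315,205), nose near (332,95). My mask picked the hammer handle, so I'll restrict it.

```bash
sed -i 's/^k,l/m[:,:270]=0; m[:,400:]=0\nk,l/' w.py; python3 w.py d2.png
```

```text
[ 300   90   45  118 2870]
flat top mean [ 399.12735583 -356.67741563   36.39387367] 829
top yaw 0.623487605063968 along [ 98.09568008 135.16068217] across [-536.10548798 -508.90429111]
all yaw 0.623487605063968 along [ 98.64565105 216.65792311] across [-535.95062991 -509.48469377]
z vs along [(5, 37.4), (20, 37.2), (35, 33.0), (50, 28.5), (65, 23.9), (80, 19.4), (95, 14.9), (110, 10.4)]
grip [ 395.7749966  -358.96377937]
1.0 [ 395.4672178  -366.95643287  150.74608161] [3.14120086e+00 1.07355520e-04 8.09316699e-01] 56.1778604733635 [-0.35930682  1.09038526 -0.68825112]
```

Call:
servo_tool(motion=[[[0,0.014,-0.05,0,0,-0.04,0.4],[0,0.014,-0.12,0,0,-0.06,0.4],[0,0.014,-0.2,0,0,-0.06,0.4],[0,0.014,-0.26,0,0,-0.06,0.4],[0,0.014,-0.28,0,0,-0.06,0.4],[0,0.014,-0.292,0,0,-0.06,0.4],[0,0.014,-0.292,0,0,-0.06,0.4],[0,0.014,-0.292,0,0,-0.06,0.6],[0,0.014,-0.292,0,0,-0.06,0.85],[0,0.014,-0.292,0,0,-0.06,0.85]]], newtons=40)

```text
clock: 2.0
eef_pos: [396.5, -359.4, 5.3]
eef_rot: [3.14, -0.0, 0.622]
wrist_force: [0.7, -0.1, 0.6]
finger_gap: 36.0
finger_force: 0.0
```

Call:
servo_tool(motion=[[[0,0,0,0,0,0,0.9],[0,0,0,0,0,0,0.9],[0,0,0,0,0,0,0.9],[0,0,0.02,0,0,0,0.9],[0,0,0.06,0,0,0,0.9],[0,0,0.12,0,0,0,0.9],[0,0,0.12,0,0,0,0.9],[0,0,0.12,0,0,0,0.9]]])

```text
clock: 2.8
eef_pos: [396.2, -359.1, 64.9]
eef_rot: [3.141, -0.0, 0.622]
wrist_force: [-0.2, -0.7, -0.2]
finger_gap: 28.1
finger_force: 40.0
```

Call:
servo_tool(motion=[[[0,0.05,0.04,0,0,0,0.9],[0,0.13,0.07,0,0,-0.03,0.9],[0.01,0.21,0.07,0,0,-0.07,0.9],[0.01,0.29,0.07,0,0,-0.11,0.9],[0.02,0.37,0.07,0,0,-0.14,0.9],[0.03,0.45,0.07,0,0,-0.17,0.9],[0.03,0.53,0.07,0,0,-0.2,0.9],[0.03,0.61,0.07,0,0,-0.234,0.9],[0.03,0.69,0.07,0,0,-0.234,0.9],[0.03,0.76,0.07,0,0,-0.234,0.9]]])

```text
clock: 3.8
eef_pos: [410.3, 22.7, 98.6]
eef_rot: [3.142, 0.002, -0.113]
wrist_force: [0.7, -0.9, -1.2]
finger_gap: 27.7
finger_force: 40.0
```

Call:
servo_tool(motion=[[[0,0.06,0,0,0,0,0.9],[0,0.096,0,0,0,0,0.9],[0,0.096,0,0,0,0,0.9],[0,0.096,0,0,0,0,0.9],[0,0.096,0,0,0,0,0.9],[0,0.096,0,0,0,0,0.9]]])

```text
clock: 4.4
eef_pos: [411.1, 68.2, 99.3]
eef_rot: [3.141, 0.0, -0.114]
wrist_force: [1.2, -0.2, -0.4]
finger_gap: 27.4
finger_force: 40.0
```

Run:
```python
from h import *
a=cam('wrist'); save(a,'e.png'); P=pts(a); T=np.array(a['cam_to_world']); print(T[:3,3],T[:3,2])
s=manip.read_state(); print(s['clock'],s['eef_pos'],s['eef_rot'],s['joints'])
hsv=cv2.cvtColor(a['frame'],cv2.COLOR_RGB2HSV)
print('spread z', np.histogram(P[...,2],bins=[-20,10,14,16,18,20,22,30,34,36,38,40,42,44,48,60])[0])
t=cam('top'); Q=pts(t)
np.savez('e.npz',P=P,hsv=hsv,Q=Q,tf=t['frame'])
```

```text
[487.24792313  59.62458647 279.78560838] [-0.26284965  0.03010449 -0.96436704]
4.45 [411.17269591  68.26947629  99.34676076] [ 3.14151060e+00  1.79719257e-04 -1.14004286e-01] [ 7.66405550e-02  1.35263645e-01  1.99325434e+00 -5.48156206e-05
  1.01326669e+00  1.76147017e+00]
spread z [125977   3403    865   1598  30349   7254   1488    702    451   1733
   1498   1490    129    210    505]
```

View pics/e.png

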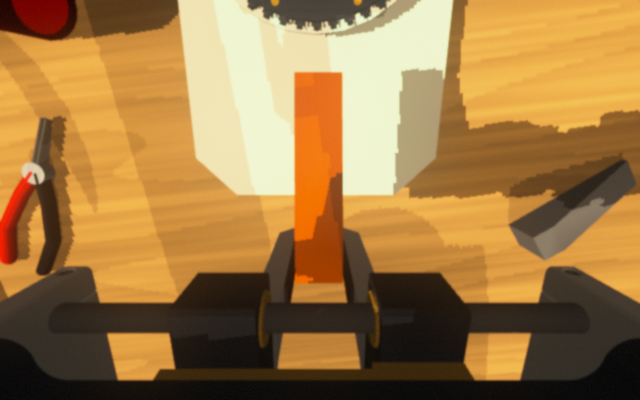

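The wrist view shows the wedge held straight, its nose at (318,72), over the board and pointing at the near rim, whose front is about (320,32). Now the relative measures.

Run:
```python
from h import *
d=np.load('e.npz');P=d['P'];hsv=d['hsv'];Q=d['Q']
# board side edges via per-row extents
z=P[...,2]; B=(z>14)&(z<24)
L=[];R=[]
for r in range(45,150,3):
    c=np.where(B[r])[0]
    if len(c): L.append(P[r,c[0]]);R.append(P[r,c[-1]])
for n,e in(('L',L),('R',R)):
    e=np.array(e); 
    k=np.ones(len(e),bool)
    for _ in range(4):
        pf=np.polyfit(e[k,0],e[k,1],1); k=abs(e[:,1]-np.polyval(pf,e[:,0]))<2
    print(n,'yaw',np.arctan(pf[0]),'y@500',np.polyval(pf,500),'y@411',np.polyval(pf,411),k.sum(),len(k))
yb=[c for r in (185,190,193,195,197,199) for c in [P[r,270]]]; print('front edge',np.round(yb,1).tolist())
for col in (245,260,380):
    r=np.where(B[:,col])[0].max(); print('front',P[r,col])
# wedge
m=(hsv[...,1]>180)&(hsv[...,0]<16)&(z>75)&(z<135); m[:,:280]=0;m[:,360:]=0;m[295:]=0
p=P[m]; a=-.1135; u=np.array([np.cos(a),np.sin(a)]);v=np.array([-u[1],u[0]])
al=p[:,:2]@u; ac=p[:,:2]@v
print('wedge along',np.percentile(al,[.5,99.5]),'across',np.percentile(ac,[1,99]),'TCP',np.array([411.17,68.27])@u,np.array([411.17,68.27])@v)
for x0 in range(int(al.min())+5,int(al.max()),20):
    q=abs(al-x0)<4; print(x0,ac[q].min().round(1),ac[q].max().round(1),np.median(p[q,2]).round(1))
# ring rim near
rg=(z>33)&(z<50)&(np.arange(400)[:,None]<60)&(P[...,1]>-60)&(P[...,1]<150)&(hsv[...,1]<120)
k=P[rg][:,:2]; print('ring near along',np.percentile(k@u,[0,.5,2]),'at across',(k@v)[np.argsort(k@u)[:20]].mean(),len(k))
from scipy.optimize import least_squares
# rim front edge: lowest ring row per column
e=[]
for c in range(255,385,4):
    r=np.where(rg[:,c])[0]
    if len(r): e.append(P[r.max(),c,:2])
e=np.array(e); s=least_squares(lambda q:np.hypot(*(e-q[:2]).T)-94,[646,42],loss='soft_l1').x; print('ring centre R94',s,'along',s@u,'across',s@v)
# top view now: board, ring
zt=Q[...,2]
Wn=np.zeros((400,640),bool); Wn[130:240,268:360]=1
for n,q in (('hub646',np.array([646,42.3])),): print(n,q@u,q@v)
```

```text
L yaw -0.11758622960406026 y@500 171.50739960730436 y@411 182.02107461683082 35 35
R yaw -0.11625102856301373 y@500 -49.13321794356116 y@411 -38.74001520644769 35 35
front edge [[437.2, 111.5, 18.9], [432.6, 112.1, 19.7], [429.5, 112.7, 18.8], [423.5, 116.6, 1.3], [421.6, 116.9, 1.9], [419.3, 117.4, 0.9]]
front [431.39748751 136.28508906  19.75131726]
front [429.52034585 122.43248483  18.52648488]
front [417.05882559   9.0605555   20.18888437]
wedge along [387.19107997 505.52510777] across [101.0230466  128.14259491] TCP 400.7924254740018 114.39839807736269
390 100.5 128.4 131.7
410 99.5 129.3 130.7
430 100.9 128.6 124.7
450 101.5 128.1 118.6
470 101.4 128.2 112.7
490 101.9 128.2 106.7
ring near along [543.88078415 544.62312786 545.72669141] at across 116.03738731099611 3713
ring centre R94 [647.72933744  43.98564483] along 638.5800499692165 across 117.06216858219
hub646 637.0527496336998 115.19151090311522
```

Call:
servo_tool(motion=[[[0.001,0.007,-0.04,0,0,-0.0013,0.9],[0.001,0.007,-0.09,0,0,-0.0013,0.9],[0.001,0.007,-0.13,0,0,-0.0013,0.9],[0.001,0.007,-0.145,0,0,-0.0013,0.9],[0.001,0.007,-0.15,0,0,-0.0013,0.9],[0.001,0.007,-0.152,0,0,-0.0013,0.9],[0.001,0.007,-0.153,0,0,-0.0013,0.9],[0.001,0.007,-0.153,0,0,-0.0013,0.9],[0.001,0.007,-0.153,0,0,-0.0013,0.9]]])

```text
clock: 5.4
eef_pos: [411.9, 72.5, 23.4]
eef_rot: [-3.141, -0.001, -0.117]
wrist_force: [-0.4, 0.6, -1.5]
finger_gap: 27.6
finger_force: 40.0
```

Call:
servo_tool(motion=[[[0,0,-0.001,0,0,0,0.9],[0,0,-0.001,0,0,0,0.9],[0,0,-0.002,0,0,0,0.9],[0,0,-0.002,0,0,0,0.9],[0,0,-0.002,0,0,0,0.9]]], newtons=45)

```text
clock: 5.9
eef_pos: [411.9, 72.5, 22.8]
eef_rot: [-3.142, -0.001, -0.117]
wrist_force: [-6.5, -0.8, 16.3]
finger_gap: 27.9
finger_force: 45.0
```

Touchdown on the board, with 16 N upward. I'll ease off and slide to just short of contact with the ring.

Call:
servo_tool(motion=[[[0,-0.001,0.001,0,0,0,0.9],[0.02,-0.004,0.001,0,0,0,0.9],[0.045,-0.007,0.001,0,0,0,0.9],[0.07,-0.01,0.001,0,0,0,0.9],[0.095,-0.013,0.001,0,0,0,0.9],[0.115,-0.0155,0.001,0,0,0,0.9],[0.13,-0.0173,0.001,0,0,0,0.9],[0.135,-0.018,0.001,0,0,0,0.9],[0.135,-0.018,0.001,0,0,0,0.9]]])

```text
clock: 6.8
eef_pos: [479.9, 63.4, 22.9]
eef_rot: [-3.141, -0.001, -0.117]
wrist_force: [1.2, 0.2, 5.0]
finger_gap: 27.9
finger_force: 45.0
```

```bash
cat > r.py <<'E'
from h import *
import sys
a=cam('wrist'); b=cam('side'); s=manip.read_state(); print(s['clock'],s['eef_pos'],s['eef_rot'],s['wrist_force'],s['finger_gap'])
u=np.array([.99317,-.11673]);v=np.array([.11673,.99317]); print('tcp along/across',s['eef_pos'][:2]@u,s['eef_pos'][:2]@v)
P=pts(a); hsv=cv2.cvtColor(a['frame'],cv2.COLOR_RGB2HSV)
al=P[...,:2]@u-637.5; ac=P[...,:2]@v-119.15; z=P[...,2]; rr=np.hypot(al,ac)
dark=(hsv[...,2]<130)&(hsv[...,1]<140)
g=(rr>68)&(rr<88)&(z>30)&(z<60)&dark
A=np.c_[al[g],ac[g],np.ones(g.sum())]; y=z[g]; k=np.ones(len(y),bool)
for _ in range(5):
    c=np.linalg.lstsq(A[k],y[k],rcond=None)[0]; k=abs(y-A@c)<2.5
print('ring plane slope along,across,z0',c,k.sum(),'near-far z',np.median(y[A[:,0]<-60]),np.median(y[A[:,0]>50]) )
w=(hsv[...,1]>180)&(hsv[...,0]<16)&(z>20)&(z<60)&(abs(ac)<25)&(al<-60)
print('wedge across',np.percentile(ac[w],[1,99]),'along',np.percentile(al[w],[.5,99.5]))
x=cv2.resize(b['frame'][165:225,290:450,::-1],(640,240),interpolation=cv2.INTER_CUBIC)
cv2.imwrite('pics/'+sys.argv[1],np.vstack([cv2.resize(a['frame'][:300,...,::-1],(640,300)),x]))
E
python3 r.py f.png
```

```text
6.9 [479.89653667  63.40211873  22.90757677] [-3.14142772e+00 -1.63299808e-03 -1.16910854e-01] [1.944753   0.03903081 4.58809671] 27.934098001410526
tcp along/across 469.21791400613324 118.9874049866738
ring plane slope along,across,z0 [8.62736830e-04 5.83876309e-04 4.03026692e+01] 13003 near-far z 40.24614215999421 nan
wedge across [-13.49936243  13.58573213] along [-180.79466224  -93.94305993]
  return _methods._mean(a, axis=axis, dtype=dtype,
  ret = ret.dtype.type(ret / rcount)
```

View pics/f.png

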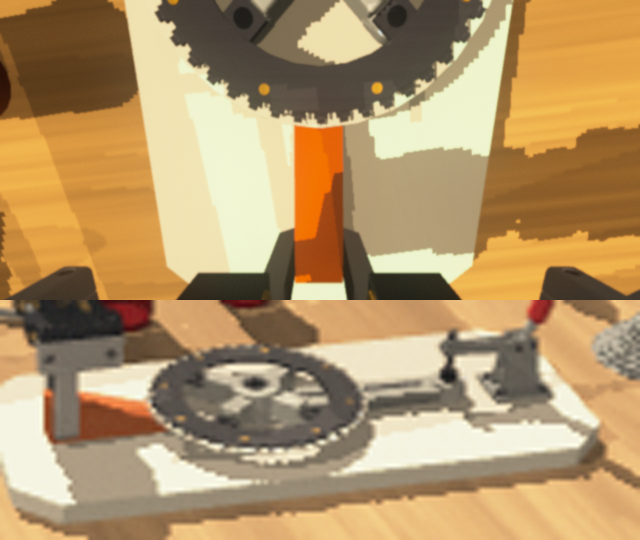

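The wedge is centred under the near rim: nose hidden under the ring at (318,125), between the two arms at (250,20) and (390,20), and the ring still level. I'll push in about 13 mm.

Call:
servo_tool(motion=[[[0.004,-0.0005,0,0,0,0,0.9],[0.008,-0.001,0,0,0,0,0.9],[0.012,-0.0014,0,0,0,0,0.9],[0.016,-0.0019,0,0,0,0,0.9],[0.02,-0.0024,0,0,0,0,0.9],[0.024,-0.0028,0,0,0,0,0.9],[0.026,-0.003,0,0,0,0,0.9],[0.026,-0.003,0,0,0,0,0.9],[0.026,-0.003,0,0,0,0,0.9]]])

```text
clock: 7.8
eef_pos: [491.9, 62.1, 22.9]
eef_rot: [-3.142, 0.001, -0.117]
wrist_force: [-5.7, 0.5, 11.1]
finger_gap: 27.6
finger_force: 45.0
```

```bash
python3 r.py g.png 2>/dev/null
```

```text
7.9 [491.89989213  62.06614111  22.90242993] [-3.14157796e+00  5.94318858e-04 -1.16765121e-01] [-6.08652169  0.40693325 10.57203895] 27.587691872126793
tcp along/across 481.29523521435215 119.0617037734908
ring plane slope along,across,z0 [-2.07021329e-02  1.93655433e-04  4.12117187e+01] 14323 near-far z 42.70767971833183 nan
wedge across [-13.4174874   13.64816527] along [-169.03600093  -93.67570403]
```

View pics/g.png

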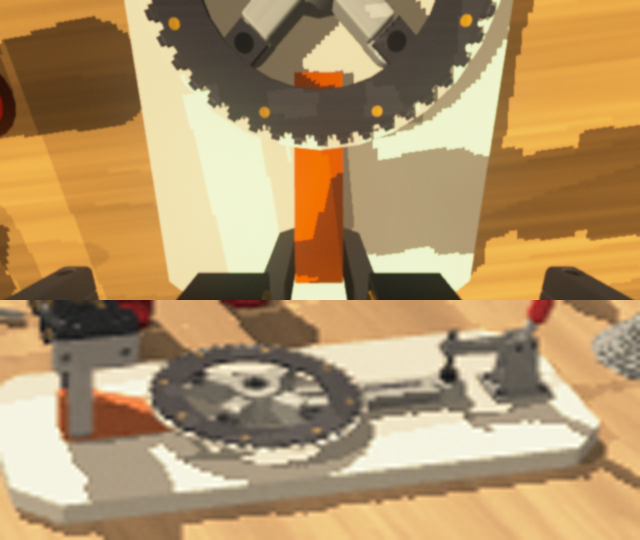

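The nose now shows in the bore at (318,80) between the arms. The ring is tipped 0.021 rad, a lift of about 3 mm. I'll go another 2 mm for a clear lift.

Call:
servo_tool(motion=[[[0.002,-0.0002,0,0,0,0,0.9],[0.004,-0.0005,0,0,0,0,0.9],[0.004,-0.0005,0,0,0,0,0.9],[0.004,-0.0005,0,0,0,0,0.9],[0.004,-0.0005,0,0,0,0,0.9]]])

```text
clock: 8.4
eef_pos: [493.9, 61.8, 22.9]
eef_rot: [-3.142, 0.001, -0.117]
wrist_force: [-6.1, 1.0, 11.5]
finger_gap: 27.4
finger_force: 45.0
```

```bash
python3 r.py i.png 2>/dev/null; python3 -c "
from cell import manip
s=manip.read_state();print(s['finger_force'],s['qd'].max());print(manip.sign_off())"
```

```text
8.5 [493.84346917  61.8251469   22.90408461] [-3.14153816e+00  7.28257963e-04 -1.16816401e-01] [-5.52984263  0.21048669 13.08869486] 27.522938960488805
tcp along/across 483.2536688755748 119.04922930367027
ring plane slope along,across,z0 [-2.47045592e-02  2.02438667e-04  4.13982146e+01] 14548 near-far z 43.18074103141018 nan
wedge across [-13.41657729  13.63304383] along [-167.00057426  -93.78771338]
44.98752415180206 0.0013451902179920352
the job is handed in; nothing more can be done
None
```

I handed the job in at 8.5 s: the wedge lies flat on the board, centred between the two spider arms and still gripped, tipping the ring about 0.025 rad, roughly a 3.5 mm lift on that side; the far seats were out of view, so that side staying seated is inferred from the tilt.

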